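# Find where the model hauler's roof hatch binds, and back it off

### The job

The long roof hatch of the model truck (the one with the square post) binds in the small arched guide that bridges its track. Take the post and slide the hatch along the track into the arch until it is clearly tight there (its nose about 10 mm inside the mouth), then back it off so that a gap of about 30 mm is left between nose and arch for a file, and let go. Leave the short hatch with the round knob on the other track where it is.

Things in the scene. Friction and masses are not known exactly. Their poses are not given: they have to be found in the camera images.
- hatch_post (a point): Centre of the square wooden post (18 x 18 mm, 40 mm tall) on the long hatch, a flat plate 130 x 70 x 8 mm between two rails on the roof of a model truck fixed to the bench. Post's foot and hatch top: 20 mm below this point; rail tops 18 mm below. y points along the track to the arch, z up. It slides only along y (1.5 N friction) and stays put. Its nose is 100 mm ahead (+y) of this point, its tail 30 mm behind.
- guide_mouth (a point): Middle of the mouth (face towards the hatch) of the wooden arch bridging the long hatch's track, 24 mm below the post's centre. Arch 92 mm wide, 36 mm deep along the track, its top 18 mm above this point. y runs along the track into the arch, away from the hatch. The nose is at the mouth when the post's centre is 100 mm short of this point along y. A column stands on the roof beyond the arch.
- guide_pad (a joint): How far the hatch's nose has pushed back the springy dark rubber pad that fills the arch's mouth, in m: 0 untouched (pad face at the mouth) to 0.020 (firm stop). It resists with 1 N at first touch, rising to 7 N at 0.020, and springs back as the hatch withdraws. Tight means more than 0.004.
- short_knob (a point): Centre of the round knob (26 mm across, 22 mm tall) on the short hatch (80 x 70 mm) on the parallel track, 112 mm to one side of the long hatch's track, either side: a bystander. Axes as for the post.

How it is judged:
By the outcome, as a careful person would: the job done as asked, in the order asked, and still so for the second after the job is handed in, with the robot touching nothing.
It also fails if it takes over 35 s, if anything falls off the work surface, if the arm or the gripper's body presses on something with over 40 N, if the wrist force passes 120 N, or if a joint passes its speed limit or range.

### The arm

A 6-joint arm with a two-finger parallel gripper is mounted at the origin on the work surface. World frame = base frame: x ahead of the robot, y to its left, z up, the work surface at z = 0. Lengths are in mm, angles in rad, forces in N, time in s.
With the tool pointing down it reaches from about 300 to 775 mm from the base axis. Payload 14.6 kg.
Tool frame: the origin (TCP) lies where the fingers leave the gripper's body, on its centre line; the fingertips stand 97 mm ahead of it and the grasp point (between the pads) lies 78 mm ahead of it (r.grip_point_offset is the distance from the TCP to the grasp point, in mm); z points along the fingers, y is the direction in which the jaws open and shut (so a half turn about z gives the same grasp; the last joint's range is limited). The gripper opens to 94 mm and grips with 3 to 60 N. Pads are 16 mm wide; open, the fingers measure 119 mm over their backs; the gripper's body (75 mm by 177 mm) begins 78 mm behind the grasp point.
Start: joints at [1.105, 0.3, 1.521, -0, 1.321, -0.067], TCP at [213.569, 506.832, 302.646] pointing down, gripper open.
Joint ranges: [-3.03, 3.03], [-0.79, 2.21], [0.23, 2.52], [-1.04, 4.18], [0, 3.07], [-2.55, 2.55]. Speed limits (rad/s): [2.22, 2.22, 2.57, 3.14, 3.14, 3.14].

### API

Orientations are given as a unit quaternion [x, y, z, w].
In Python, from bench import r, effector, inverse_kinematics, telemetry, imaging, sign_off gives the robot as it stands. The module is installed in compiled form; this text tells all that it offers. Calls block until the motion is done:
- r.move_pose(position, orientation): joint-space move of the TCP to a pose.
- r.movel(position, max_speed=150, rot=None): straight line of the TCP; rot=None keeps the orientation; max_speed is the mean speed in mm/s.
- r.move_j(angles): joint-space move.
- effector.open_jaws() and effector.close_gripper(squeeze=None): open the fingers fully, or close them until they stop; squeeze is the grip in N (None keeps the last).
- r.pause(seconds).
- inverse_kinematics(position, orientation): joint angles nearest the present ones, or None.
- telemetry.state(): the state.
- imaging.snapshot(name): name is "scene" or "top" or "wrist"; returns (picture, depth): 384x512x3 uint8, red, green, blue; 384x512 float32, mm along the optical axis (not along the pixel's ray), 0 where there is no reading.
- imaging.camera_params(name): a dict with "intrinsics" (3x3 intrinsics, pixels), "origin" and "attitude" of the camera in the world. Camera axes: x right, y down, z forward; pixel columns grow to the right and rows downward; lengths in mm; the calibration is good to about 2 mm. A picture is of the moment at which its call begins: read the wrist's pose just before it. camera_params takes no time and is no camera call; for the wrist camera it gives the pose at the moment of the call.
A pose or a line that the arm cannot do raises r.MotionError and nothing moves.
- sign_off(): hands the job in, once; it reports no verdict.
The state is a dict: "t": time; "joints": joint angles; "joint_velocities": joint speeds; "joint_torque": joint torques, N m; "position": TCP position; "tool_rot": TCP orientation; "ft_force": force on the tool from outside, world axes, zero at the start; "moment": the same for the moment, N m; "width": finger opening in mm.
Only numpy, scipy, OpenCV 4.12 (cv2) and the standard library are available. Lean on these libraries where they do the work, as an engineer would, in place of code of your own. Each camera call takes 0.05 s, during which the arm holds its last target.

## Working session

There is one attempt and no reset: what is moved stays moved. The work goes in short steps, each a Python script; the robot and the scene stay as the last script left them, time stands still between calls to the robot, and variables do not carry over. Pictures are saved under pics/ and viewed, and the job is handed in when it is done.

```bash
mkdir -p pics
python3 - <<'E'
from bench import r, effector, inverse_kinematics, telemetry, imaging
import cv2, numpy as np
for n in ("scene","top","wrist"):
    p=imaging.camera_params(n); im,d=imaging.snapshot(n)
    np.savez(f"{n}0.npz",im=im,d=d,K=p["intrinsics"],o=p["origin"],R=p["attitude"])
    cv2.imwrite(f"pics/{n}0.png",im[:,:,::-1]); print(n,p)
s=telemetry.state(); print(s["t"],s["tool_rot"],s["ft_force"],s["width"])
E
```

```text
scene {'intrinsics': array([[496.01066695,   0.        , 246.10238704],
       [  0.        , 496.01066695, 192.4704429 ],
       [  0.        ,   0.        ,   1.        ]]), 'origin': array([1100.89667748,  148.95128034,  639.69400784]), 'attitude': array([ 0.57593493,  0.69514241, -0.32938677, -0.27673152])}
top {'intrinsics': array([[444.91954188,   0.        , 245.87389986],
       [  0.        , 444.91954188, 190.62898177],
       [  0.        ,   0.        ,   1.        ]]), 'origin': array([ 489.73445202,   64.22109211, 1021.13044742]), 'attitude': array([-0.70325377,  0.71063115, -0.01658633,  0.0127435 ])}
wrist {'intrinsics': array([[272.73621465,   0.        , 258.7065957 ],
       [  0.        , 272.73621465, 189.91472536],
       [  0.        ,   0.        ,   1.        ]]), 'origin': array([142.51148504, 537.74424164, 383.27115813]), 'attitude': array([0.82539447, 0.54819988, 0.07402407, 0.11278873])}
0.15 [ 1.98080300e-01  9.80185701e-01 -4.15497633e-04 -1.19757091e-04] [ 0.32740665 -0.71526157  0.3966438 ] 94.09476564616742
```

View pics/scene0.png

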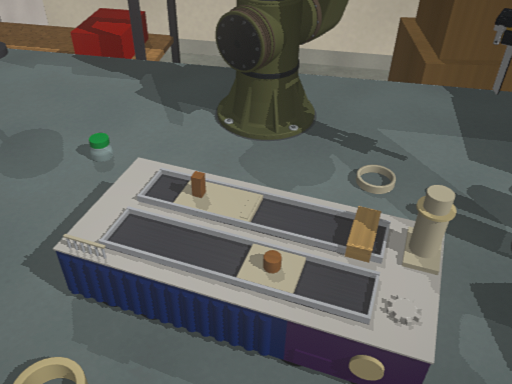

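View pics/top0.png

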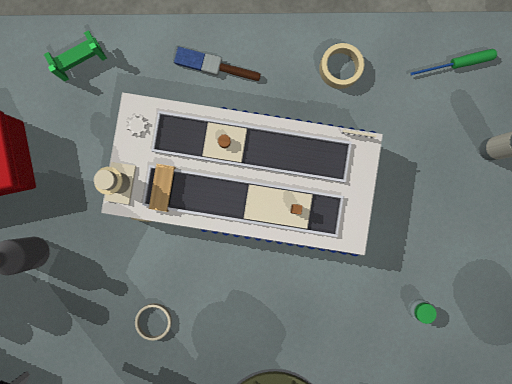

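The top view shows the long hatch at about (278,205), with its post at (297,210). The arch is at (162,188), the column at (110,182) and the round knob at (225,142). Next I'll measure them.

```bash
cat > h.py <<'E'
import numpy as np, cv2
from scipy.spatial.transform import Rotation as Ro
def load(n):
    z=np.load(n+".npz"); return z["im"],z["d"],z["K"],z["o"],Ro.from_quat(z["R"]).as_matrix()
def cloud(d,K,o,R):
    v,u=np.indices(d.shape); P=np.stack([(u-K[0,2])/K[0,0]*d,(v-K[1,2])/K[1,1]*d,d],-1); return P@R.T+o
def ray(u,v,z,K,o,R):
    q=R@np.array([(u-K[0,2])/K[0,0],(v-K[1,2])/K[1,1],1]); return o+q*(z-o[2])/q[2]
E
python3 - <<'E'
from h import *
np.set_printoptions(precision=1,suppress=True)
for n in("top0","scene0"):
    im,d,K,o,R=load(n); P=cloud(d,K,o,R)
    hsv=cv2.cvtColor(im,cv2.COLOR_RGB2HSV)
    print(n)
    for nm,lo,hi in(("brown",(3,120,60),(14,255,255)),("arch",(14,105,90),(24,255,255)),("cream",(16,35,160),(32,95,255))):
        m=cv2.inRange(hsv,lo,hi)
        if nm=="cream": m=cv2.morphologyEx(m,cv2.MORPH_OPEN,np.ones((3,3)))
        k,l,st,c=cv2.connectedComponentsWithStats(m)
        for i in range(1,k):
            if st[i,4]>25:
                q=P[l==i]; q=q[np.isfinite(q).all(1)]
                print(nm,st[i],c[i],"med",np.median(q,0),"z5-95",np.percentile(q[:,2],[5,50,95]))
    if n=="top0":
        for uv in((330,190),(340,240),(278,200),(220,190),(190,120),(297,208),(225,141),(162,185),(108,180),(150,92+20)): print(uv,im[uv[1],uv[0]],P[uv[1],uv[0]])
        s=im[80:260,90:390]; cv2.imwrite("pics/topz.png",cv2.resize(s[:,:,::-1],(780,468),interpolation=cv2.INTER_CUBIC))
    else:
        s=im[160:300,120:460]; cv2.imwrite("pics/scz.png",cv2.resize(s[:,:,::-1],(782,322),interpolation=cv2.INTER_CUBIC))
E
```

```text
top0
brown [220  64  40  15 255] [239.8  71.2] med [804.1  69.1  17.6] z5-95 [14.1 17.6 21.3]
brown [218 135  12  12 120] [223.7 140.6] med [625.8 101.8 140.9] z5-95 [138.3 140.9 143.2]
brown [291 204  11  10  89] [296.1 208.8] med [488.9 -37.4 158.6] z5-95 [151.2 158.6 161. ]
arch [149 164  26  47 827] [161.2 187.1] med [535.5 228.4 132.9] z5-95 [129.6 132.9 135.7]
cream [322  43  42  42 587] [342.4  63.4] med [ 814.5 -161.2   34.9] z5-95 [31.5 34.9 38. ]
cream [ 203  123   43   39 1014] [222.7 141.4] med [630.9 108.9 119.1] z5-95 [116.5 119.1 121.5]
cream [ 94 162  41  42 824] [112.  180.8] med [546.5 314.9 194.7] z5-95 [115.  194.7 222.7]
cream [ 244  185   68   43 1973] [275.  205.5] med [497.8   2.2 119.2] z5-95 [116.6 119.2 121.9]
(330, 190) [185 182 176] [ 527.2 -114.1  107.2]
(340, 240) [214 210 203] [ 424.4 -132.8  106.7]
(278, 200) [214 205 180] [507.5  -5.8 119.3]
(220, 190) [71 70 76] [529.4 112.1 108.6]
(190, 120) [67 66 71] [674.4 172.7 110.4]
(297, 208) [143  95  57] [490.8 -39.5 157.6]
(225, 141) [141  95  55] [625.7  99.8 139.6]
(162, 185) [187 151 102] [539.6 226.6 
[... 1885 characters left out ...]
199.8] med [508.7 -59.8 120. ] z5-95 [118.5 120.  121.6]
cream [451 205   5   7  27] [453. 208.] med [543.5 335.7 196.8] z5-95 [195.7 196.8 208.1]
cream [425 212   9   6  31] [428.8 214.7] med [563.7 301.8 196.9] z5-95 [195.7 196.9 197.7]
cream [249 244  20  11 147] [257.9 249.4] med [596.2  74.4 120. ] z5-95 [118.4 120.  121.2]
cream [ 238  252   67   41 1218] [275.1 272.3] med [639.  116.3 119.8] z5-95 [118.4 119.8 121.3]
cream [404 252  17  14 151] [411.1 259. ] med [572.5 293.9 117.7] z5-95 [116.  117.7 119.1]
cream [ 15 357  70  27 613] [ 53.4 368.4] med [ 783.  -172.4   36. ] z5-95 [34.1 36.  37.6]
cream [371 358   8   6  28] [374.6 360.4] med [724.3 246.9  81.9] z5-95 [79.9 81.9 83.8]
```

View pics/topz.png

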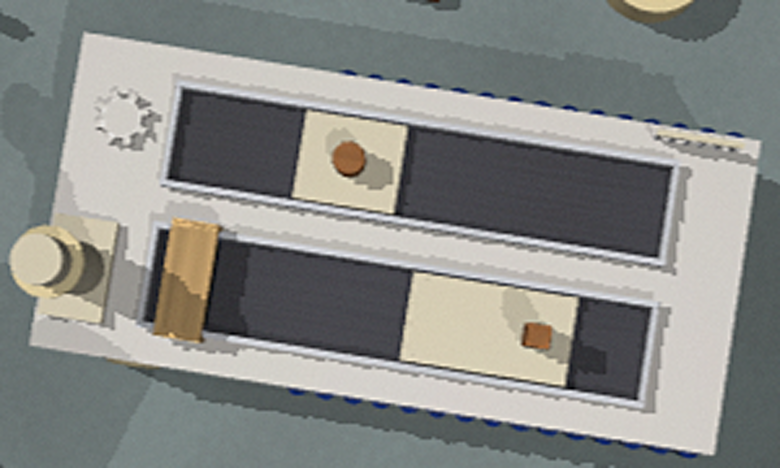

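View pics/scz.png

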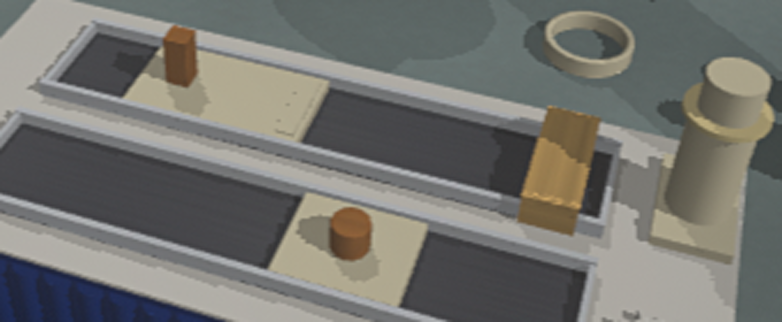

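Run:
```python
from h import *
from bench import inverse_kinematics
np.set_printoptions(precision=2,suppress=True)
A={"top0":[("cream",(16,35,160),(32,95,255),(278,188),119.5),("post",(3,120,60),(14,255,255),(296,208),159.5),("arch",(14,105,90),(24,255,255),(161,187),133.5),("knob",(3,120,60),(14,255,255),(223,140),141.5)]}
im,d,K,o,R=load("top0"); hsv=cv2.cvtColor(im,cv2.COLOR_RGB2HSV)
for nm,lo,hi,(u,v),z in A["top0"]:
    m=cv2.inRange(hsv,lo,hi); k,l=cv2.connectedComponents(m); m=(l==l[v,u]).astype(np.uint8)
    c=max(cv2.findContours(m,0,2)[0],key=len)[:,0]
    W=np.array([ray(a,b,z,K,o,R)[:2] for a,b in c],np.float32)
    print(nm,"rect",cv2.minAreaRect(W)); print(cv2.boxPoints(cv2.minAreaRect(W)))
# rails: dark track region
m=cv2.inRange(hsv,(0,0,40),(179,60,95)); roi=np.zeros_like(m); roi[165:240,140:350]=1; m=m*roi
m[hsv[:,:,2]>110]=0
v,u=np.nonzero(m); W=np.array([ray(a,b,111,K,o,R)[:2] for a,b in zip(u,v)],np.float32); 
k,l,st,c=cv2.connectedComponentsWithStats(m); print(st[st[:,4]>80])
for i in range(1,k):
    if st[i,4]>80:
        v,u=np.nonzero(l==i); print(cv2.minAreaRect(np.array([ray(a,b,110,K,o,R)[:2] for a,b in zip(u,v)],np.float32)))
# truck depth-based cream+scene view post
im,d,K,o,R=load("scene0"); P=cloud(d,K,o,R); hsv=cv2.cvtColor(im,cv2.COLOR_RGB2HSV)
m=cv2.inRange(hsv,(3,100,40),(22,255,255)); k,l=cv2.connectedComponents(m)
q=P[l==l[184,198]]; t=q[q[:,2]>157.5]; print("scene post top",len(t),t.mean(0),t.min(0),t.max(0))
q=P[l==l[234,362]]; t=q[q[:,2]>130]; print("scene arch top",len(t),t.mean(0),cv2.minAreaRect(t[:,:2].astype(np.float32)))
```

```text
cream rect ((530.9403686523438, 36.615692138671875), (1055.498046875, 780.0036010742188), 89.5389175415039)
[[ 136.7  -487.98]
 [ 916.68 -494.25]
 [ 925.18  561.21]
 [ 145.2   567.49]]
post rect ((489.3194274902344, -37.55791473388672), (19.41749382019043, 16.869524002075195), 79.93888854980469)
[[479.32 -45.64]
 [495.93 -48.59]
 [499.32 -29.47]
 [482.71 -26.52]]
arch rect ((535.1683349609375, 228.23703002929688), (37.45359420776367, 90.24121856689453), 80.34431457519531)
[[487.55 217.34]
 [576.51 202.21]
 [582.79 239.13]
 [493.83 254.27]]
knob rect ((626.3983764648438, 102.664306640625), (21.860830307006836, 21.99259376525879), 89.48603057861328)
[[615.3   91.83]
 [637.3   91.64]
 [637.49 113.5 ]
 [615.5  113.69]]
[[     0      0    512    384 191388]
 [   257    165     88     14    649]
 [   145    168     10     36    103]
 [   169    171     80     48   2669]
 [   308    194     33     40    987]
 [   140    221    107     19    695]]
((565.70166015625, -53.69904327392578), (178.9794921875, 26.793865203857422), 89.42558288574219)
((540.08251953125, 256.0054016113281), (8.40857219696045, 73.68254852294922), 80.44619750976562)
((519.7889404296875, 135.9319305419922), (154.8602294921875, 74.42460632324219), 80.43267059326172)
((479.1265563964844, -99.17647552490234), (57.29298400878906, 73.67576599121094), 80.01628112792969)
((443.0204162597656, 168.72283935546875), (219.45639038085938, 20.07806396484375), 80.43547821044922)
scene post top 84 [512.31 -34.75 176.83] [480.06 -50.79 157.73] [1100.9   148.95  639.69]
scene arch top 1031 [542.03 224.55 136.65] ((793.1824951171875, 182.48947143554688), (35.8686637878418, 618.0330810546875), 80.4582748413086)
```

Run:
```python
from h import *
from bench import inverse_kinematics
np.set_printoptions(precision=2,suppress=True)
th=np.radians(80.4); t=np.array([np.cos(th),np.sin(th)]); n=np.array([t[1],-t[0]])
for nm,px in (("scene0",[(184,198),(234,362)]),("top0",[(208,296),(187,161)])):
    im,d,K,o,R=load(nm); P=cloud(d,K,o,R); hsv=cv2.cvtColor(im,cv2.COLOR_RGB2HSV)
    m=cv2.inRange(hsv,(3,100,40),(24,255,255)); m[d<=0]=0; k,l=cv2.connectedComponents(m)
    for p,zt in zip(px,(157.5,130)):
        q=P[l==l[p]]; 
        s=q[(q[:,2]>zt)&(q[:,2]<zt+7)]
        a=s[:,:2]@t; b=s[:,:2]@n
        print(nm,len(s),"along",np.percentile(a,[1,50,99]),"across",np.percentile(b,[1,50,99]),"z",np.median(s[:,2]))
# ik
for yaw in (th,th+np.pi):
    y=np.array([np.cos(yaw),np.sin(yaw),0]); z=np.array([0,0,-1.]); x=np.cross(y,z)
    q=Ro.from_matrix(np.c_[x,y,z]).as_quat()
    for s in (0,162): 
        p=np.array([489,-38.5])+t*s; print(yaw,s,q,inverse_kinematics([*p,146+78],q),inverse_kinematics([*p,300],q) is not None)
```

```text
scene0 81 along [31.82 40.2  49.34] across [481.17 490.94 499.1 ] z 159.74653582998536
scene0 1025 along [294.48 311.72 329.14] across [444.87 495.14 535.61] z 133.7486504540616
top0 72 along [35.47 43.34 52.38] across [480.53 489.17 497.42] z 159.12598157485888
top0 770 along [297.46 314.84 332.46] across [445.26 490.01 533.88] z 132.9850765662075
1.4032447186034411 0 [0.08 1.   0.   0.  ] [-0.15  0.25  1.78 -0.    1.11 -1.56] True
1.4032447186034411 162 [0.08 1.   0.   0.  ] [ 0.16  0.34  1.67 -0.    1.14 -1.24] True
4.544837372193234 0 [ 1.   -0.08  0.    0.  ] [-0.15  0.25  1.78 -0.    1.11  1.59] True
4.544837372193234 162 [ 1.   -0.08  0.    0.  ] [ 0.16  0.34  1.67 -0.    1.14  1.9 ] True
```

```bash
cat >> h.py <<'E'
th=np.radians(80.4); t=np.array([np.cos(th),np.sin(th),0]); n=np.array([t[1],-t[0],0])
Y=t; Z=np.array([0,0,-1.]); Q=Ro.from_matrix(np.c_[np.cross(Y,Z),Y,Z]).as_quat()
def at(a,b,z): return a*t+b*n+np.array([0,0,z])   # z = TCP height
E
python3 - <<'E'
from h import *
from bench import r, effector, telemetry, imaging
np.set_printoptions(precision=2,suppress=True)
def st(l):
    s=telemetry.state(); p=np.array(s["position"]); f=np.array(s["ft_force"]); print(l,round(s["t"],2),"along",p@t,"across",p@n,"z",p[2],"f",f@t,f@n,f[2],"w",s["width"])
s=telemetry.state(); p=np.array(s["position"]); p[2]=345; r.movel(p.tolist(),200)
r.move_pose(at(42,490,345).tolist(),Q.tolist()); st("above")
r.movel(at(42,490,245).tolist(),150); st("low")
p=imaging.camera_params("wrist"); im,d=imaging.snapshot("wrist"); np.savez("w1.npz",im=im,d=d,K=p["intrinsics"],o=p["origin"],R=p["attitude"]); cv2.imwrite("pics/w1.png",im[:,:,::-1])
im,d=imaging.snapshot("scene"); cv2.imwrite("pics/s1.png",im[:,:,::-1])
E
```

```text
above 2.7 along 42.56223376125377 across 489.96013619430903 z 344.937724649975 f 1.1669461663732599 -0.8266768163003838 -0.7814202629091779 w 93.95290184397066
low 3.52 along 42.13361824805671 across 490.2940010288752 z 245.82899793824183 f 0.679753466435503 0.20386934525009193 0.6520753609902701 w 94.05063039468993
```

View pics/w1.png

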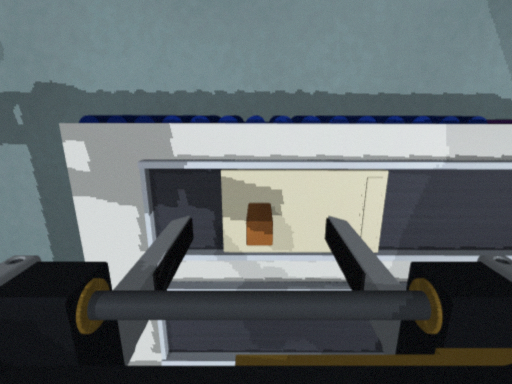

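View pics/s1.png

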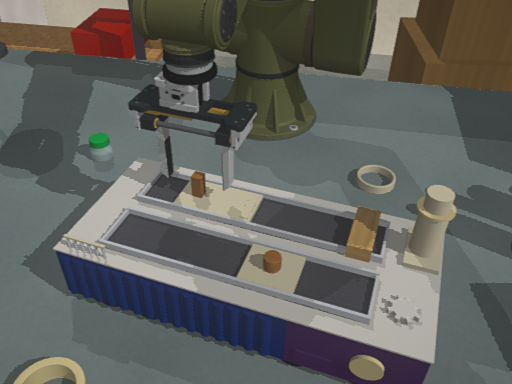

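The wrist view shows the post at (260,223), midway between the fingertips at about (190,225) and (330,222). The scene view agrees, so I'll go down and grip.

```bash
cat >> h.py <<'E'
def st(l):
    from bench import telemetry
    s=telemetry.state(); p=np.array(s["position"]); f=np.array(s["ft_force"]); print(l,round(s["t"],2),"along %.2f across %.2f z %.2f f %.2f %.2f %.2f w %.1f"%(p@t,p@n,p[2],f@t,f@n,f[2],s["width"])); return p@t,f@t
E
python3 - <<'E'
from h import *
from bench import r, effector, imaging
r.movel(at(42,490,223.5).tolist(),60); st("down")
effector.close_gripper(25); r.pause(0.2); st("closed")
for n_ in("wrist","top"):
    p=imaging.camera_params(n_); im,d=imaging.snapshot(n_); np.savez(n_+"2.npz",im=im,d=d,K=p["intrinsics"],o=p["origin"],R=p["attitude"]); cv2.imwrite(f"pics/{n_}2.png",im[:,:,::-1])
E
```

```text
down 4.12 along 41.98 across 489.99 z 223.29 f -0.53 -0.05 0.47 w 94.1
closed 5.47 along 41.99 across 490.01 z 223.52 f 0.92 -0.14 0.10 w 17.4
```

View pics/wrist2.png

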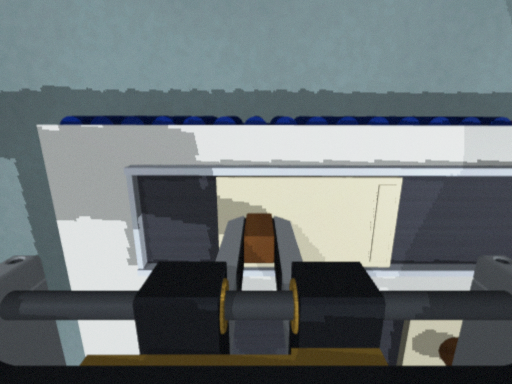

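The post is gripped, with width 17.4 mm and the post at (260,238) between the pads. Next I'll slide toward the arch and watch the force along the track.

```bash
cat >> h.py <<'E'
def mf(k=8):
    from bench import r, telemetry
    F=[];P=[]
    for _ in range(k):
        s=telemetry.state(); F.append(s["ft_force"]); P.append(s["position"]); r.pause(0.02)
    f=np.mean(F,0); p=np.mean(P,0); return p@t,f@t,f@n,f[2],s["t"],s["width"]
E
python3 - <<'E'
from h import *
from bench import r
np.set_printoptions(precision=2,suppress=True)
r.movel(at(120,490,223.5).tolist(),100); print(np.array(mf()))
r.movel(at(186,490,223.5).tolist(),80); print(np.array(mf()))
for a in (190,193,196,199,202):
    r.movel(at(a,490,223.5).tolist(),20); print(a,np.array(mf(6)))
E
```

```text
[119.75   1.46   2.87  -1.31   6.62  17.63]
[187.5    1.43   6.53  -2.29   7.73  18.12]
190 [191.46   1.55   6.9   -2.37   8.18  17.61]
193 [194.44   1.31   6.57  -2.25   8.58  17.75]
196 [197.35  -0.14   6.4   -2.27   8.98  17.66]
199 [200.25  -0.73   6.48  -2.09   9.38  17.74]
202 [203.16  -1.34   6.44  -1.94   9.78  17.66]
```

Run:
```python
from h import *
from bench import r, imaging
np.set_printoptions(precision=2,suppress=True)
r.movel(at(204.8,490,223.5).tolist(),20); print(np.array(mf(10))); st("tight")
for n_ in("scene","top"):
    p=imaging.camera_params(n_); im,d=imaging.snapshot(n_); np.savez(n_+"3.npz",im=im,d=d,K=p["intrinsics"],o=p["origin"],R=p["attitude"]); cv2.imwrite(f"pics/{n_}3.png",cv2.resize(im[130:270,80:400] if n_=="top" else im[140:300,130:460],None,fx=2.4,fy=2.4,interpolation=2)[:,:,::-1])
```

```text
[205.88  -2.41   6.67  -1.42  10.24  17.65]
tight 10.26 along 205.87 across 490.12 z 223.56 f -1.67 5.84 -2.35 w 17.7
```

View pics/scene3.png

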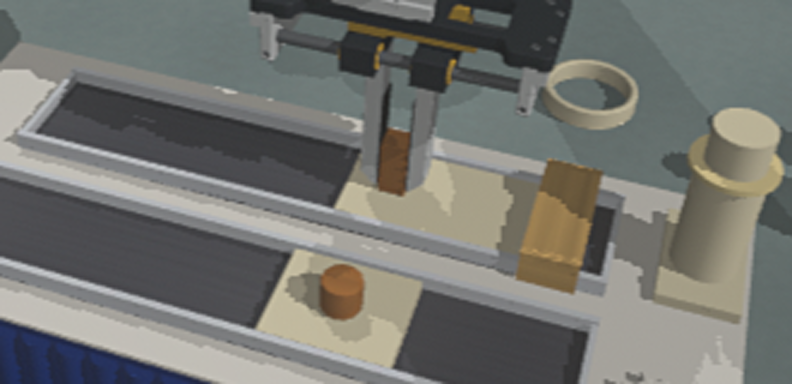

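View pics/top3.png

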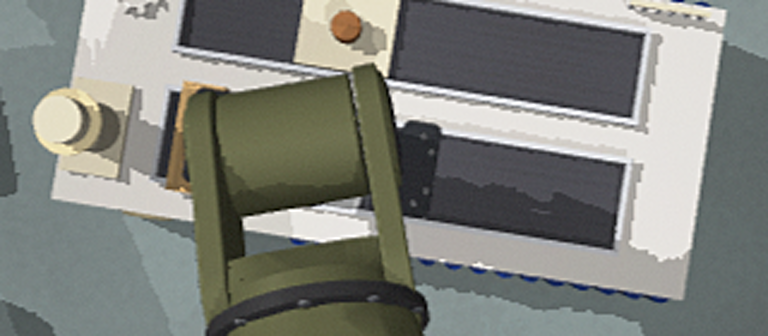

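The scene crop shows the hatch's cream plate running under the arch at about (520,235), and the knob hatch has not moved. By travel the nose is about 10.7 mm in, and by force about 10 mm, so it is tight. First touch was at about 195.6 along the track, so I'll back off to about 165.6.

Run:
```python
from h import *
from bench import r, effector, imaging
np.set_printoptions(precision=2,suppress=True)
r.pause(0.2)
r.movel(at(165.6,490,223.5).tolist(),50); m=mf(8); print(np.array(m))
if abs(m[0]-165.6)>0.7:
    r.movel(at(165.6-(m[0]-165.6),490,223.5).tolist(),20); print(np.array(mf(8)))
for n_ in("scene",):
    p=imaging.camera_params(n_); im,d=imaging.snapshot(n_); np.savez(n_+"4.npz",im=im,d=d,K=p["intrinsics"],o=p["origin"],R=p["attitude"]); cv2.imwrite(f"pics/{n_}4.png",cv2.resize(im[140:300,130:460],None,fx=2.4,fy=2.4,interpolation=2)[:,:,::-1])
    P=cloud(d,p["intrinsics"],p["origin"],Ro.from_quat(p["attitude"]).as_matrix()); 
    a=P@t; b=P@n; z=P[...,2]
    hsv=cv2.cvtColor(im,cv2.COLOR_RGB2HSV)
    cr=(cv2.inRange(hsv,(14,30,90),(34,110,255))>0)&(abs(z-120)<3)&(d>0)
    for lo in (475,485,495,505,515):
        w=cr&(b>lo)&(b<lo+10)&(a>100)&(a<294); 
        if w.sum(): print(lo,np.percentile(a[w],[1,99]))
```

```text
[166.73  -1.97   5.16  -1.41  11.61  17.89]
[165.76  -0.62   5.63  -1.72  11.99  17.84]
475 [135.16 262.72]
485 [134.55 262.09]
495 [135.6  262.83]
505 [135.63 262.26]
515 [135.11 262.15]
```

View pics/scene4.png

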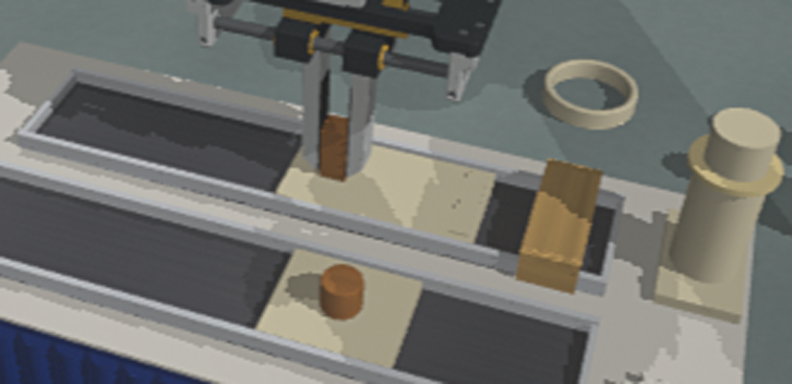

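In the scene camera's own frame the nose is at about 263.8 and the mouth at about 293.8, so the gap is about 30 mm. I'll release and retreat.

Run:
```python
from h import *
from bench import r, effector, imaging
np.set_printoptions(precision=2,suppress=True)
effector.open_jaws(); r.pause(0.2); st("open")
s0=np.array(at(164.6,490,345))
from bench import telemetry
p=np.array(telemetry.state()["position"]); p[2]=345; r.movel(p.tolist(),100); st("up")
for n_ in("scene",):
    p=imaging.camera_params(n_); im,d=imaging.snapshot(n_); cv2.imwrite(f"pics/{n_}5.png",im[:,:,::-1])
    P=cloud(d,p["intrinsics"],p["origin"],Ro.from_quat(p["attitude"]).as_matrix()); 
    a=P@t; b=P@n; z=P[...,2]
    hsv=cv2.cvtColor(im,cv2.COLOR_RGB2HSV)
    cr=(cv2.inRange(hsv,(14,30,90),(34,110,255))>0)&(abs(z-120)<3)&(d>0)
    for lo in (475,485,495,505,515):
        w=cr&(b>lo)&(b<lo+10)&(a>100)&(a<294); 
        if w.sum(): print(lo,np.percentile(a[w],[1,99]))
    m=cv2.inRange(hsv,(3,100,40),(22,255,255)); m[d<=0]=0; k,l=cv2.connectedComponents(m)
    q=P[l==l[260,272]]; print("knob",np.median(q,0))
```

```text
open 13.49 along 164.46 across 490.01 z 223.50 f -0.63 0.21 -0.57 w 94.2
up 14.86 along 164.43 across 489.93 z 344.37 f -1.29 0.43 -1.16 w 93.8
475 [134.63 262.53]
485 [134.79 262.77]
495 [135.33 261.92]
505 [135.02 262.27]
515 [135.23 262.36]
knob [633.61 100.27 140.6 ]
```

View pics/scene5.png

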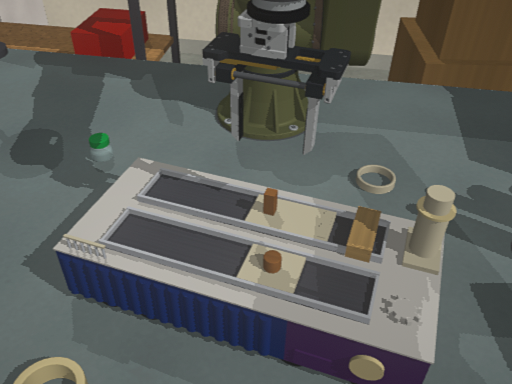

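The picture shows the gripper clear above the truck, the post free at (271,202) and a gap before the arch at about (340,232). The knob is still at (272,261). I'll hand it in.

```bash
python3 -c "
from bench import sign_off; print(sign_off())"
```

```text
the job is handed in; nothing more can be done
None
```

I slid the long hatch by its post into the arch until it was tight, backed it off, let go, raised the gripper clear and handed the job in. It took about 15 s on the robot's clock.

- **Tight in the arch:** the nose was about 10 mm inside the mouth. The travel gave 10.7 mm and the rise in force about 9.7 mm.
- **Gap left:** about 30 mm. The scene camera puts the nose at about 263–264 mm along the track and the mouth at about 294 mm. The hatch edges read the same after I let go as before.
- **Short hatch:** the knob's median position moved by about 1 mm between the first and last pictures, which is within camera noise. It was never touched.

**Disagreements:**
- The scene and top cameras differed by about 3 mm in absolute position along the track. They agreed on the distance from post to arch (271 mm), and the force at first touch confirmed it to about 1 mm.
- While gripping there was a steady sideways load of about 6 N from a slight misalignment with the rails. It vanished on release.

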